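# Load a battery pack into the bench tester

### The job

Lift the blanking cover out of the battery tester's bay and set it down flat, bar up, in the empty parts tray. Then load the pack that fits, the smaller one with the stepped nose: put its nose under the lip against the sprung contact and press its tail down until it lies flat and the catch has snapped over it. Let go of everything, and leave the other packs and the rest of the bench where they are.

Things in the scene. Friction and masses are not known exactly. Their poses are not given: they have to be found in the camera images.
- bay (a point): Centre of the bay floor on the flat top of the battery tester, a fixed dark box; floor 45 mm above the mat. x runs along the bay from spring end (-x) to catch end (+x), z up. Housing: x -60 to 110 mm, y +-65 mm from here. Cheeks 41.4 mm apart guide the nose at x -38 to -20 and the tail at x 23 to 33, up to 12 mm high; sides open between. A loaded pack is centred here, nose at -x.
- lip (a point): Middle of the lower inner edge of the fixed lip over the bay's spring end, 28 mm on the -x side of the bay centre, 12 mm above the floor; axes as the bay. Lip 3 mm thick, 50 mm wide. Under it the sprung plate stands out to x = -29 mm of the bay centre, 1.5 to 8.5 mm above the floor. Lip and catch block a level pack: it enters nose down, tilted about 20 degrees, pushing the plate.
- catch_tip (a point): Lower edge of the nose of the steel catch at the bay's tail end, 29 mm on the +x side of the bay centre, 15 mm above the floor; moves with the catch; axes as the bay. 18 mm wide; a steep sloping face rises from it, up and back to x = 38 mm, 31 mm high. Below it a fixed stop at x = 33 mm, ramped back from 3 mm up (x = 37 at 14 mm). Its housing ends at x = 58 mm, then a display hump 12 mm high.
- plunger (a joint): Sprung contact plate at the bay's -x end: 0 = out (m), grows to 0.006 as it is pushed towards -x; about 1 N at first and 3 N at full travel. About 0.004 with a pack loaded.
- catch (a joint): Steel spring catch at the bay's +x end: 0 = closed (m), grows to 0.007 as it is pushed back to +x; 1 N at first, 2 N when a pack passes (needs about 0.004). A pack's tail pressed down on its sloping face (roughly 5 to 15 N) pushes it back and it snaps out over the tail.
- cover_bar (a point): Middle of the grip bar of the loose grey blanking cover, which lies flat in the bay at the start. A plate 40 x 37 mm, 4 mm thick, with an upright bar on top, 30 mm long along the cover's x, 12 mm wide in y, its top 23 mm above the cover's underside; this point is 13.5 mm above the underside. z up. 30 g.
- tray_in (a point): Centre of the inner floor of the empty grey parts tray (fixed): outside 150 mm along its x, 120 mm along its y, walls 4 mm thick, 28 mm high from the mat.
- pack_center (a point): Centre (7 mm above the underside) of the loose grey battery pack to load: 66 mm long along its x, 38 mm wide in y, 14 mm thick, about 80 g. Its nose end is at -x: there the top steps down, so that the last 11 mm are only 8 mm thick, with brass contact strips on the end face; the other end (+x, the tail) is square and full height. It lies flat, step side up, near two other packs.
- pack_nose (a point): Middle of the nose end face of that pack, 4 mm above its underside, 33 mm from its centre; same axes as the pack.
- plain_pack: Bystander: a pack of the same size, 66 x 38 x 14 mm, but with no step at either end. Origin at the centre of its underside, x along it.
- big_pack: Bystander: a bigger pack with a step, 80 x 46 x 18 mm. Origin at the centre of its underside, x along it.
- screwdriver: Bystander: screwdriver 150 mm long lying along its x.
- brush: Bystander: brush 140 mm long lying along its x.
- flux: Bystander: upright white bottle, 36 mm across, 110 mm high; origin under its centre.
- spool: Bystander: metal wire spool standing on end, 56 mm across, 46 mm high; origin under its centre.
- dish: Bystander: small steel dish, 66 mm across, 18 mm high; origin under its centre.
- jar: Bystander: amber glass jar, 48 mm across, 60 mm high; origin under its centre.
There are look-alikes about, which are no part of the job. Leave any blue look-alike of the part that bears pack_center alone. Leave any blue look-alike of the part that bears cover_bar alone.

How it is judged:
By the outcome, as a careful person would: the job done as asked, in the order asked, and still so for the second after the job is handed in, with the robot touching nothing.
It also fails if it takes over 72 s, if anything falls off the work surface, if the arm or the gripper's body presses on something with over 40 N, if the wrist force passes 120 N, or if a joint passes its speed limit or range.

### The arm

A 6-joint arm with a two-finger parallel gripper is mounted at the origin on the work surface. World frame = base frame: x ahead of the robot, y to its left, z up, the work surface at z = 0. Lengths are in mm, angles in degrees, forces in N, time in s.
With the tool pointing down it reaches from about 375 to 900 mm from the base axis. Payload 3.1 kg.
Tool frame: the origin (TCP) lies on the centre line of the jaws, within the pads' length; the fingertips stand 19 mm ahead of it and the grasp point (between the pads) is the TCP; z points along the fingers, y is the line along which they close (so a half turn about z gives the same grasp; the last joint's range is limited). The gripper opens to 87 mm and grips with 3 to 60 N. Pads are 19 mm wide; open, the fingers measure 117 mm over their backs; the gripper's body (75 mm by 190 mm) begins 51 mm behind the grasp point.
Start: joints at [66.492, 30.224, 82.088, -0, 67.689, -10.227], TCP at [143.541, 608.27, 241.548] pointing down, gripper open.
Joint ranges: [-176.69, 176.69], [-43.24, 126.21], [12.49, 139.97], [-82, 262], [0, 151.66], [-163.58, 163.58]. Speed limits (degrees/s): [159.86, 159.86, 180, 180, 180, 180].

### API

Orientations are given as [roll, pitch, yaw] about the fixed x, y, z axes, in that order (R = Rz(yaw) Ry(pitch) Rx(roll)).
In Python, from workcell import ctrl gives the robot as it stands.
- The arm moves only by the tool step_arm, never from a script. Its argument "increments" is a list of rows, each a list of 6 numbers: the shift along the tool's x, y, z in cm, then the turn, a rotation vector about the tool's x, y, z in degrees. In form: [[x, y, z, wx, wy, wz], ...]. A call has 1 to 12 rows; each row shifts and turns the commanded pose from where the row before left it, along the tool's axes as they then stand; what a row does not reach is not made up. A row lasts 1/8 s, in which the tool goes at most 62.5 mm and 10.7 degrees, less where a joint would pass 70% of its speed; a pose out of reach is approached as far as the arm can. A call is refused whole if a number of a shift passes 6.25 or a number of a turn 10.7, either way. A call with a gripper value outside its range is refused whole. "fingers" is the finger opening in cm, from 0 to 8.7, set as the call begins (left out, the last holds). The fingers move at their own pace and stop on an object; "grip_force" is the grip in N (left out, the last holds). Time passes only in rows, so rows that do not move let the fingers close. It gives the time, the measured TCP pose, the force, the opening and the grip force at its end, in the units of the state.
- ctrl.observe(): the state, without advancing time (a new reading comes with each control period).
- ctrl.read_camera(name): name is "scene" or "top" or "wrist"; returns (picture, depth): 384x512x3 uint8, blue, green, red; 384x512 float32, mm along the optical axis (not along the pixel's ray), 0 where there is no reading.
- ctrl.camera_params(name): a dict with "K" (3x3 intrinsics, pixels), "rvec" (rotation vector, rad) and "tvec" (3), from world to camera coordinates, as OpenCV has them; the wrist camera has in their place "mount" (4x4, takes a point from camera to tool coordinates, whose origin is the TCP and whose axes are the flange's). Camera axes: x right, y down, z forward; pixel columns grow to the right and rows downward; lengths in mm; the calibration is good to about 2 mm. A picture is of the moment at which its call begins: read the wrist's pose just before it. camera_params takes no time and is no camera call.
- ctrl.finish_job(): hands the job in; it is judged then, once.
The state is a dict: "t": time; "qpos": joint angles; "qd": joint speeds; "tau": joint torques, N m; "eef_pos": TCP position; "orientation": TCP orientation; "wrist_force": force on the tool from outside, world axes, zero at the start; "torque": the same for the moment, N m; "opening": finger opening in mm; "finger_force": force on a finger pad.
Only numpy, scipy, OpenCV 4.12 (cv2) and the standard library are available. Lean on these libraries where they do the work, as an engineer would, in place of code of your own. Each camera call takes 0.05 s, during which the arm holds its last target. There are 200 camera calls.

## Working session

There is one attempt and no reset: what is moved stays moved. The work goes in short steps, Python scripts to look and compute and a tool call to move; the robot and the scene stay as the last step left them, time stands still between calls to the robot, and variables do not carry over. Pictures are saved under pics/ and viewed, at most 10 in all, crops included, and the job is handed in when it is done.

Besides the shell and the picture viewer there is one more tool, called as a command line: name --pt "numbers of a row" for each row, then --argument value for the rest. step_arm: Moves the arm, as the interface text tells. Its arguments: {"type":"object","properties":{"increments":{"type":"array"},"fingers":{"type":"number"},"grip_force":{"type":"number"}},"required":["increments"]}

```bash
mkdir -p pics; ls; cat > h.py <<'E'
import numpy as np, cv2
from workcell import ctrl
from scipy.spatial.transform import Rotation as R
def cam(name):
    """K, Rcw (world->cam), t"""
    p=ctrl.camera_params(name); K=np.array(p["K"],float)
    if "rvec" in p:
        return K,R.from_rotvec(np.ravel(p["rvec"])).as_matrix(),np.ravel(p["tvec"]).astype(float)
    s=ctrl.observe(); T=np.eye(4); T[:3,:3]=R.from_euler("xyz",s["orientation"],degrees=True).as_matrix(); T[:3,3]=s["eef_pos"]
    W=np.linalg.inv(T@np.array(p["mount"])); return K,W[:3,:3],W[:3,3]
def plane(c,uv,z):
    K,Rm,t=c; uv=np.atleast_2d(np.asarray(uv,float))
    d=(np.linalg.inv(K)@np.c_[uv,np.ones(len(uv))].T).T@Rm; o=-Rm.T@t
    return o+d*((z-o[2])/d[:,2])[:,None]
def cloud(c,dep):
    K,Rm,t=c; h,w=dep.shape; u,v=np.meshgrid(np.arange(w),np.arange(h))
    P=np.stack([(u-K[0,2])/K[0,0]*dep,(v-K[1,2])/K[1,1]*dep,dep],-1)
    return (P-t)@Rm
def proj(c,P):
    K,Rm,t=c; q=(Rm@np.atleast_2d(P).T).T+t; q=q@K.T; return q[:,:2]/q[:,2:]
E
python3 - <<'E'
from h import *
for n in("top","scene"):
    c=cam(n); im,d=ctrl.read_camera(n); np.savez(n,im=im,d=d)
    cv2.imwrite(f"pics/{n}.png",cv2.resize(im,(800,600)))
    print(n,c[0].tolist(),(-c[1].T@c[2]).round(),c[1].round(3).tolist(),(d>0).mean())
print(ctrl.observe())
print(ctrl.camera_params("wrist"))
E
```

```text
pics
top [[357.2039912868892, 0.0, 255.20967505607507], [0.0, 357.2039912868892, 193.02077725968604], [0.0, 0.0, 1.0]] [430.  13. 901.] [[0.023, -1.0, -0.017], [-0.993, -0.021, -0.118], [0.117, 0.02, -0.993]] 0.9957326253255209
scene [[472.21396409706927, 0.0, 247.92437757792086], [0.0, 472.21396409706927, 192.7310315473964], [0.0, 0.0, 1.0]] [1277.  402.  834.] [[-0.447, 0.895, 0.006], [0.604, 0.307, -0.736], [-0.66, -0.325, -0.677]] 0.9937184651692709
{'t': 0.1, 'qpos': array([ 6.64894812e+01,  3.02742796e+01,  8.21491035e+01,  4.79494554e-04,
        6.76900603e+01, -1.02284088e+01]), 'qd': array([ 0.08851875, -0.07966504, -0.08604754,  0.06133223, -0.00493429,
       -0.04626203]), 'tau': array([-1.05602192e-04, -4.40987742e+01, -1.77149767e+01,  6.34575030e-02,
        5.34261914e-02, -6.09836593e-05]), 'eef_pos': array([143.31833451, 607.70282943, 240.6622684 ]), 'orientation': array([-1.79888438e+02, -2.05806533e-02,  1.66717688e+02]), 'wrist_force': array([-0.70072816,  0.34992174, -1.15944852]), 'torque': array([-0.03649695, -0.01777669,  0.03870282]), 'finger_force': 0.0, 'opening': 87.03215915457544}
{'K': array([[276.1307175 ,   0.        , 257.12555375],
       [  0.        , 276.1307175 , 185.55892688],
       [  0.        ,   0.        ,   1.        ]]), 'mount': array([[-2.28668463e-04, -9.53103227e-01, -3.02645315e-01,
         8.40926288e+01],
       [ 9.99999415e-01, -5.37905686e-04,  9.38429578e-04,
         8.19520620e-01],
       [-1.05721489e-03, -3.02644924e-01,  9.53102792e-01,
        -1.44413474e+02],
       [ 0.00000000e+00,  0.00000000e+00,  0.00000000e+00,
         1.00000000e+00]])}
```

View pics/top.png

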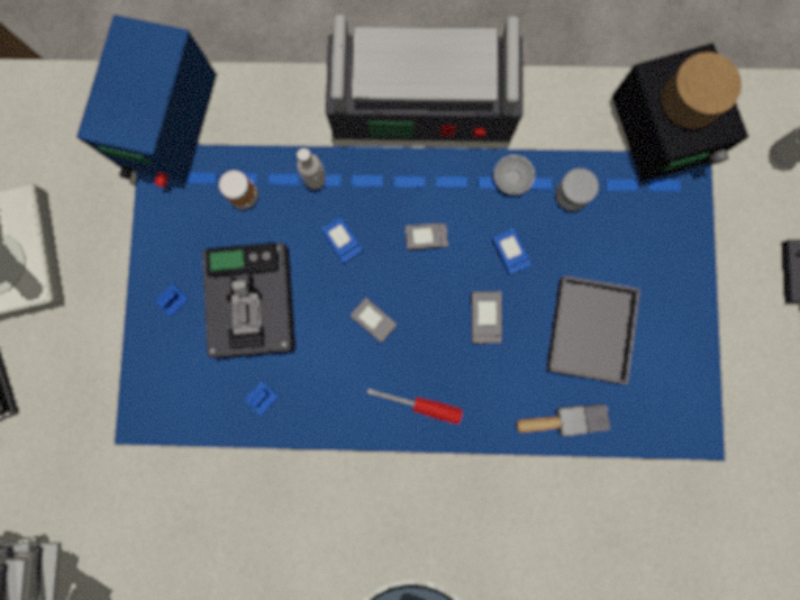

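View pics/scene.png

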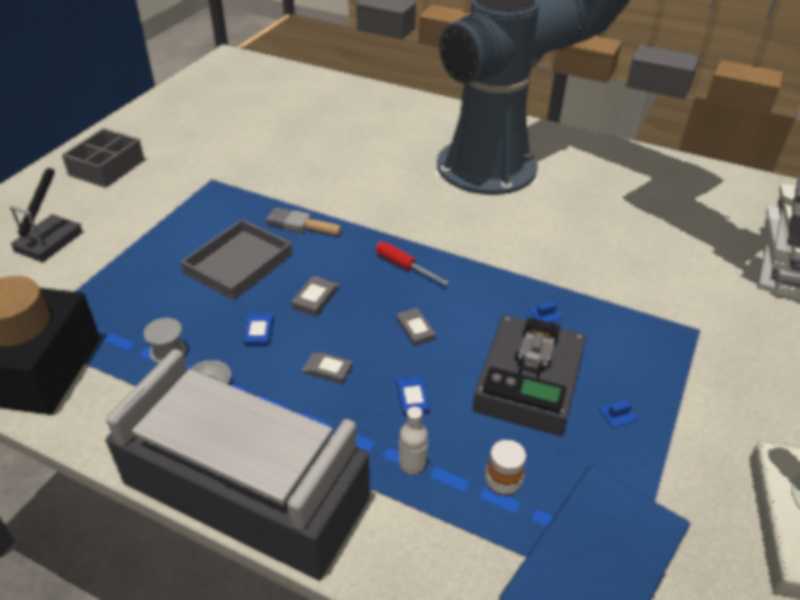

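The top view (800x600) shows the tester at (248,300), with the grey cover in its bay at (245,310). The display is at the far side, so catch end ≈ world +x. The empty tray is at (593,330).

Could be taken for the pack: grey (426,236), (373,320) and (487,317), the last looking biggest; blue look-alikes at (341,240) and (512,250). For the cover: grey at (245,310), blue look-alikes at (171,300) and (262,398).

Next I measure sizes.

```bash
python3 - <<'E'
from h import *
z=np.load("top.npz"); im,d=z["im"],z["d"]; c=cam("top"); P=cloud(c,d)
s=512/800
hsv=cv2.cvtColor(im,cv2.COLOR_BGR2HSV)
print("mat z",np.median(P[250:260,200:300,2]))
g=((hsv[...,1]<90)).astype(np.uint8)
for n,(u,v) in dict(A=(426,236),B=(373,320),C=(487,317),tray=(593,330),tester=(248,300)).items():
    u,v=int(u*s),int(v*s)
    m=g.copy()
    _,lab=cv2.connectedComponents(m); L=lab==lab[v,u] 
    k=np.argwhere(L)[:,::-1]
    zt=dict(tray=28,tester=45).get(n,14)
    W=plane(c,k,zt)[:,:2].astype(np.float32)
    r=cv2.minAreaRect(W); print(n,len(k),r, "zmed",np.median(P[L][:,2]).round(1), "z pct",np.percentile(P[L][:,2],[5,50,95]).round(1))
E
python3 - <<'E'
import cv2,numpy as np
im=np.load("top.npz")["im"]
cv2.imwrite("pics/crop1.png",cv2.resize(im[130:240,120:330],(798,418),interpolation=cv2.INTER_CUBIC))
E
```

```text
mat z 3.7244065612477333
A 424 ((643.4733276367188, -10.838382720947266), (41.70164489746094, 67.6759262084961), 7.4402852058410645) zmed 16.7 z pct [ 2.8 16.7 19.5]
B 445 ((505.2898254394531, 71.30787658691406), (69.06977844238281, 40.743228912353516), 50.26329040527344) zmed 17.1 z pct [ 3.9 17.1 20. ]
C 670 ((513.964111328125, -108.76367950439453), (82.38284301757812, 49.82510757446289), 1.173016905784607) zmed 20.9 z pct [ 5.3 20.9 24. ]
tray 3252 ((496.3990478515625, -273.30316162109375), (125.93376922607422, 153.6797637939453), 81.25145721435547) zmed 8.1 z pct [ 5.1  8.1 31.8]
tester 3514 ((529.54931640625, 265.59234619140625), (171.24667358398438, 133.75921630859375), 6.447638511657715) zmed 49.1 z pct [45.2 49.1 68. ]
```

View pics/crop1.png

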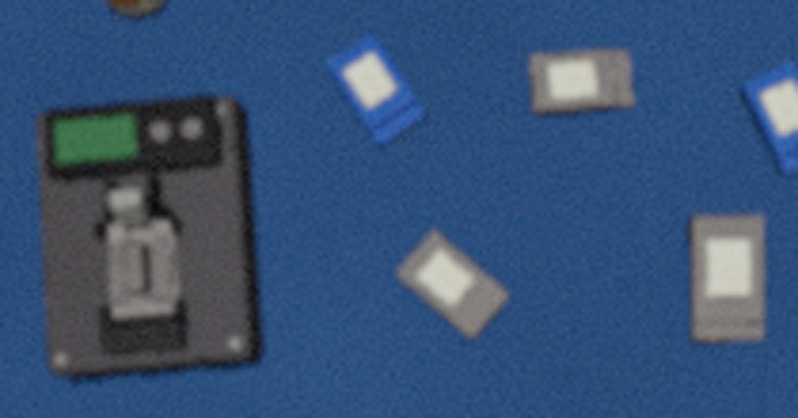

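Grey A (crop 582,80) shows a faint step line on its right end. B (453,283) shows none and C is the big one. I'll confirm with the wrist camera later, and go to the tester first.

```bash
cat >> h.py <<'E'
def togo(pos,rpy):
    """turn first (tool rotvec, deg), then shift (cm) in the turned tool axes"""
    s=ctrl.observe(); R0=R.from_euler("xyz",s["orientation"],degrees=True); R1=R.from_euler("xyz",rpy,degrees=True)
    print("turn",(R0.inv()*R1).as_rotvec(degrees=True).round(2),"shift cm",(R1.inv().apply(np.array(pos)-s["eef_pos"])/10).round(2))
E
python3 - <<'E'
from h import *
togo([500,265,200],[180,0,185])
E
```

```text
turn [ -0.11  -0.04 -18.28] shift cm [-32.55 -37.25   4.07]
```

step_arm --pt "0 0 0 0 0 -9.15" --pt "0 0 0 0 0 -9.15" --pt "-3.25 -3.7 0.4 0 0 0" --pt "-3.25 -3.7 0.4 0 0 0" --pt "-3.25 -3.7 0.4 0 0 0" --pt "-3.25 -3.7 0.4 0 0 0" --pt "-3.25 -3.7 0.4 0 0 0" --pt "-3.25 -3.7 0.4 0 0 0" --pt "-3.25 -3.7 0.4 0 0 0" --pt "-3.25 -3.7 0.4 0 0 0" --pt "-3.25 -3.7 0.4 0 0 0" --pt "-3.25 -3.7 0.4 0 0 0" --fingers 5

```text
t: 1.6
eef_pos: [500.5, 266.8, 201.1]
orientation: [180.0, -0.0, -175.0]
wrist_force: [-0.3, 1.1, 0.4]
opening: 49.6
finger_force: 0.0
```

```bash
python3 - <<'E'
from h import *
c=cam("wrist"); im,d=ctrl.read_camera("wrist"); np.savez("w1",im=im,d=d,K=c[0],R=c[1],t=c[2])
cv2.imwrite("pics/w1.png",cv2.resize(im,(800,600),interpolation=cv2.INTER_CUBIC))
print(ctrl.observe()["eef_pos"],ctrl.observe()["orientation"], (-c[1].T@c[2]).round(1))
E
```

```text
[505.94662376 262.83783713 200.83908717] [-179.81370923    0.26202152 -175.15316608] [417.  260.5 345.6]
```

View pics/w1.png

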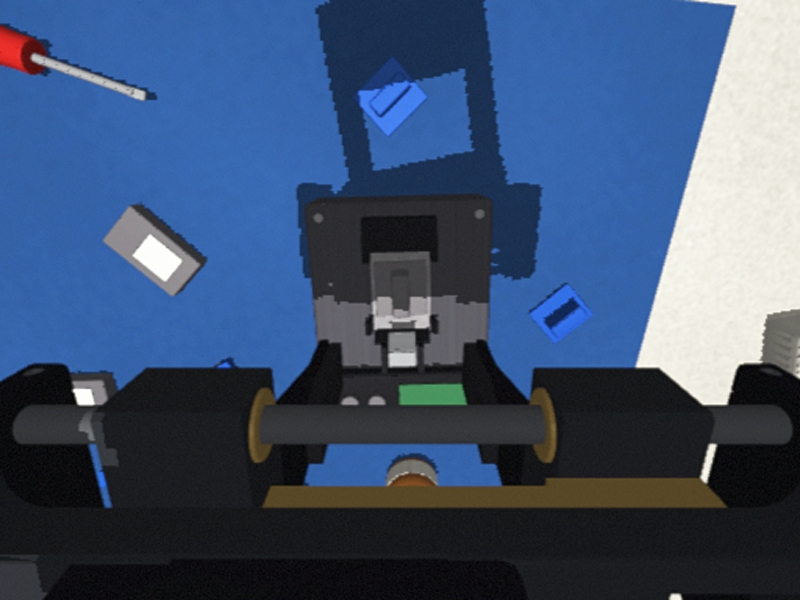

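The wrist view shows the tester from the robot side: spring end with the dark lip up (398,240), grey cover at (400,290) with its bar, catch at (402,350). Measuring these now.

```bash
python3 - <<'E'
from h import *
z=np.load("w1.npz"); im,d=z["im"],z["d"]; c=(z["K"],z["R"],z["t"]); P=cloud(c,d)
reg=np.zeros(d.shape,bool); reg[118:242,190:325]=1
reg&=d>0
# top-surface heights
Z=P[...,2]
print(np.histogram(Z[reg],bins=np.arange(-4,84,4)))
for lo,hi in((42,47),(56.5,62),(64,71),(72,80)):
    m=reg&(Z>lo)&(Z<hi); q=P[m]
    if len(q)<10: continue
    r=cv2.minAreaRect(q[:,:2].astype(np.float32)); print(lo,hi,len(q),r,q.min(0).round(1),q.max(0).round(1),q.mean(0).round(1))
# housing side edges: per-row, lateral extent of z 38..50 region
m=(reg&(Z>38)&(Z<52)).astype(np.uint8)
_,lab,st,_=cv2.connectedComponentsWithStats(m); L=lab==1+np.argmax(st[1:,4])
rows=range(135,200,5); a=[];b=[]
for v in rows:
    u=np.where(L[v])[0]; a.append((u[0],v)); b.append((u[-1],v))
for e in(a,b):
    W=plane(c,e,45); f=np.polyfit(W[:,0],W[:,1],1); print("edge",np.degrees(np.arctan(f[0])),W[0].round(1),W[-1].round(1), np.polyval(f,500))
top=[]
for u in range(205,305,8):
    v=np.where(L[:,u])[0]; top.append((u,v[0]))
W=plane(c,top,45); f=np.polyfit(W[:,1],W[:,0],1); print("front edge ang",np.degrees(np.arctan(-f[0])),np.polyval(f,262)); print(W.round(1)[::3])
E
python3 -c "
import numpy as np,cv2
im=np.load('w1.npz')['im'];cv2.imwrite('pics/w1c.png',cv2.resize(im[115:245,185:325],(646,600),interpolation=cv2.INTER_CUBIC))"
```

```text
(array([   0, 1101, 2060,   27,   37,   31,   35,   36,   36,   39,   39,
         43,  580, 7985,  995,  301,  826,  722,  327,  238,  132]), array([-4,  0,  4,  8, 12, 16, 20, 24, 28, 32, 36, 40, 44, 48, 52, 56, 60,
       64, 68, 72, 76, 80]))
42 47 204 ((501.0496826171875, 267.1759948730469), (108.15040588378906, 130.23040771484375), 6.4216108322143555) [440.8 197.2  42.1] [548.3 337.4  47. ] [462.3 261.8  45.7]
56.5 62 634 ((515.5914306640625, 269.17730712890625), (118.18147277832031, 87.12869262695312), 5.44984245300293) [454.8 231.2  56.5] [578.1 318.1  62. ] [545.8 272.7  59.9]
64 71 858 ((511.2240295410156, 267.2337646484375), (107.82461547851562, 49.354347229003906), 5.481011867523193) [455.4 238.   64. ] [565.9 288.7  71. ] [482.6 265.1  65.6]
72 80 370 ((528.9549560546875, 271.25726318359375), (69.91610717773438, 29.507125854492188), 4.120489120483398) [494. 258.  72.] [564.7 287.7  80. ] [528.4 270.   75. ]
edge 6.565489101537458 [460.8 197.3  45. ] [529.  205.5  45. ] 202.12830196582226
edge 6.413154016955796 [449.5 326.3  45. ] [517.8 334.3  45. ] 331.946592686941
front edge ang 6.460455027489304 447.1683177525666
[[453.4 207.8  45. ]
 [450.2 233.4  45. ]
 [447.9 259.   45. ]
 [444.6 284.5  45. ]
 [441.4 309.9  45. ]]
```

View pics/w1c.png

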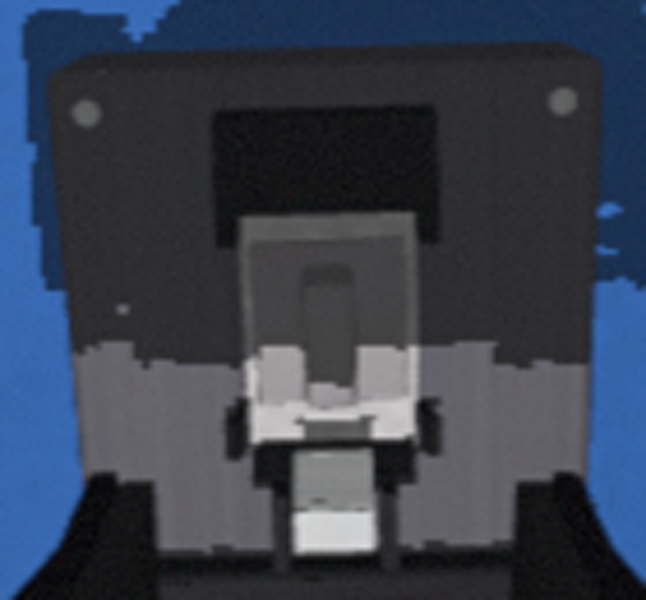

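```bash
python3 - <<'E'
from h import *
t=np.load("top.npz"); P=cloud(cam("top"),t["d"])
print("bare table z",np.median(P[310:340,100:220,2]),np.median(P[150:250,30:60,2]),"mat",np.median(P[250:270,150:300,2]),np.median(P[150:250,90:110,2]))
z=np.load("w1.npz"); im,d=z["im"],z["d"]; c=(z["K"],z["R"],z["t"]); P=cloud(c,d); Z=P[...,2]
print("wrist: mat",np.median(Z[40:100,330:380]), "table", np.median(Z[20:150,480:505]))
reg=np.zeros(d.shape,bool); reg[118:242,190:325]=1
m=(reg&(Z>40)&(Z<54)).astype(np.uint8)
_,lab,st,_=cv2.connectedComponentsWithStats(m); L=lab==1+np.argmax(st[1:,4])
H=48.7; yaw=np.radians(6.47); ex=np.array([np.cos(yaw),np.sin(yaw)]); ey=np.array([-ex[1],ex[0]])
l=plane(c,[(np.where(L[v])[0][0],v) for v in range(135,200,5)],H)[:,:2]@ey
r=plane(c,[(np.where(L[v])[0][-1]+1,v) for v in range(135,200,5)],H)[:,:2]@ey
f=plane(c,[(u,np.where(L[:,u])[0][0]) for u in range(205,305,8)],H)[:,:2]@ex
print(np.median(l),np.median(r),np.median(r)-np.median(l),np.median(f))
bay=ex*(np.median(f)+60)+ey*(np.median(l)+np.median(r))/2; print("bay",bay)
s=lambda q:(185+q[0]*140/646,115+q[1]*130/600)
# crop pixels on cover: plate corners near lip at (240,215),(417,213) z=plate top ; tail end corners (250,443),(415,437)
for n,q,h in(("plate nl",(240,215),52.7),("plate nr",(417,213),52.7),("plate tl",(250,443),52.7),("plate tr",(415,437),52.7),("bar nl",(302,268),71.7),("bar nr",(355,266),71.7),("bar tl",(308,402),71.7),("bar tr",(355,402),71.7),("catch l",(293,452),64),("catch r",(375,450),64)):
    w=plane(c,[s(q)],h)[0][:2]-bay; print(n,(w@ex).round(1),(w@ey).round(1))
m=reg&(Z>69)&(Z<77); q=(P[m][:,:2]-bay)@np.c_[ex,ey]
k=q[:,0]<19; print("bar top pts",k.sum(),np.percentile(q[k],[2,50,98],axis=0).round(1),Z[m][k].mean())
E
```

```text
bare table z 0.4993857748153172 0.1511331436080477 mat 3.8794542510958445 3.182747875665185
wrist: mat 4.323139373315161 table 1.5040262999918705
145.31191306057195 273.8527982644446 128.54088520387262 473.705520551766
bay [506.68998481 268.38704471]
plate nl -24.9 -21.0
plate nr -24.3 20.6
plate tl 32.9 -21.3
plate tr 32.4 19.7
bar nl -16.8 -6.3
bar nr -16.9 5.5
bar tl 15.1 -5.9
bar tr 15.4 4.9
catch l 30.7 -10.2
catch r 30.7 9.5
bar top pts 302 [[-13.2  -6.4]
 [  0.7  -0.8]
 [ 14.9   5.1]] 72.03188378063959
```

```bash
python3 - <<'E'
from h import *
print(ctrl.observe()["eef_pos"])
togo([506.7,268,75],[180,0,186.5])
E
```

```text
[505.94662376 262.83783713 200.83908717]
turn [-0.19  0.26 -1.65] shift cm [-0.13  0.5  12.58]
```

step_arm --pt "0 0 0 0 0 -1.5" --pt "0 0 0 0 0 0" --pt "0 0 0 0 0 0" --fingers 4

```text
t: 2.02
eef_pos: [498.6, 269.0, 201.6]
orientation: [180.0, -0.0, -173.4]
wrist_force: [-0.0, 0.1, -0.4]
opening: 40.4
finger_force: 0.0
```

```bash
python3 - <<'E'
from h import *
togo([506.7,268,75],[180,0,186.5])
c=cam("wrist"); im,d=ctrl.read_camera("wrist"); P=cloud(c,d); Z=P[...,2]
yaw=np.radians(6.47); ex=np.array([np.cos(yaw),np.sin(yaw)]); ey=np.array([-ex[1],ex[0]]); bay=np.array([506.7,268.4])
reg=np.zeros(d.shape,bool); reg[118:242,190:325]=1
m=reg&(Z>69)&(Z<77); q=(P[m][:,:2]-bay)@np.c_[ex,ey]
k=q[:,0]<19; print("bar top pts",k.sum(),np.percentile(q[k],[2,50,98],axis=0).round(1),Z[m][k].mean())
m=(reg&(Z>40)&(Z<54)).astype(np.uint8)
_,lab,st,_=cv2.connectedComponentsWithStats(m); L=lab==1+np.argmax(st[1:,4])
g=[proj(c,[*(bay+ex*x+ey*y),48])[0].round() for x,y in((-60,0),(0,0))]
f=plane(c,[(u,np.where(L[:,u])[0][0]) for u in range(215,300,8)],48)[:,:2]@ex
l=plane(c,[(np.where(L[v])[0][0],v) for v in range(140,200,5)],48)[:,:2]@ey
r=plane(c,[(np.where(L[v])[0][-1]+1,v) for v in range(140,200,5)],48)[:,:2]@ey
print("bay2",ex*(np.median(f)+60)+ey*(np.median(l)+np.median(r))/2,np.median(r)-np.median(l))
E
```

```text
turn [ 0.   -0.03  0.12] shift cm [-0.8  -0.2  12.66]
bar top pts 308 [[-13.2  -6.7]
 [ -0.   -0.5]
 [ 15.6   4.7]] 72.05089265678664
bay2 [506.44551418 268.37253578] 129.00598994265815
```

step_arm --pt "-0.8 -0.23 3 0 0 0" --pt "0 0 3.5 0 0 0" --pt "0 0 3 0 0 0" --pt "0 0 2 0 0 0" --pt "0 0 1.16 0 0 0" --pt "0 0 0 0 0 0"

```text
t: 2.82
eef_pos: [507.3, 267.1, 74.5]
orientation: [-180.0, -0.1, -173.4]
wrist_force: [-0.2, 0.1, -0.3]
opening: 40.0
finger_force: 0.0
```

step_arm --pt "0 0 0 0 0 0" --pt "0 0 0 0 0 0" --pt "0 0 0 0 0 0" --pt "0 0 0 0 0 0" --pt "0 0 0 0 0 0" --fingers 0.6 --grip_force 12

```text
t: 3.45
eef_pos: [508.1, 266.8, 75.4]
orientation: [180.0, 0.0, -173.5]
wrist_force: [-0.7, -0.4, 3.2]
opening: 11.8
finger_force: 12.0
```

step_arm --pt "0 0 -0.3 0 0 0" --pt "0 0 -0.8 0 0 0" --pt "0 0 -2 0 0 0" --pt "0 0 -3.5 0 0 0" --pt "0 0 -3.5 0 0 0" --pt "0 0 -1.9 0 0 0" --pt "0 0 0 0 0 0"

```text
t: 4.32
eef_pos: [508.9, 267.1, 196.9]
orientation: [180.0, 0.2, -173.5]
wrist_force: [0.5, -0.4, -1.3]
opening: 11.9
finger_force: 12.0
```

```bash
python3 - <<'E'
from h import *
togo([496,-272,140],[180,0,186.5])
E
```

```text
turn [0.05 0.25 0.03] shift cm [  7.38 -53.42   5.69]
```

step_arm --pt "0.3 -2 0 0 0 0" --pt "0.6 -4.5 0 0 0 0" --pt "0.8 -5.5 0 0 0 0" --pt "0.8 -5.5 0 0 0 0" --pt "0.8 -5.5 0 0 0 0" --pt "0.8 -5.5 0 0 0 0" --pt "0.8 -5.5 0 0 0 0" --pt "0.8 -5.5 0.7 0 0 0" --pt "0.8 -5.5 1 0 0 0" --pt "0.6 -4.9 2 0 0 0" --pt "0.3 -3.5 2 0 0 0" --pt "0 0 0 0 0 0"

```text
t: 5.82
eef_pos: [492.5, -274.7, 135.1]
orientation: [179.8, -0.2, -173.7]
wrist_force: [-0.7, 1.1, 0.5]
opening: 11.7
finger_force: 12.0
```

```bash
python3 - <<'E'
from h import *
togo([496,-272,42],[180,0,186.5])
c=cam("wrist"); im,d=ctrl.read_camera("wrist")
cv2.imwrite("pics/w2.png",im); P=cloud(c,d); Z=P[...,2]
for s in((60,260),(100,250),(150,200),(150,320)): print(s,P[s].round(1))
E
```

```text
turn [ 0.17 -0.21 -0.24] shift cm [-0.37  0.23  9.31]
(60, 260) [ 377.5 -283.3   20.2]
(100, 250) [ 411.3 -288.8    4.1]
(150, 200) [ 464.4 -333.8    4.8]
(150, 320) [ 450.8 -215.     8.6]
```

View pics/w2.png

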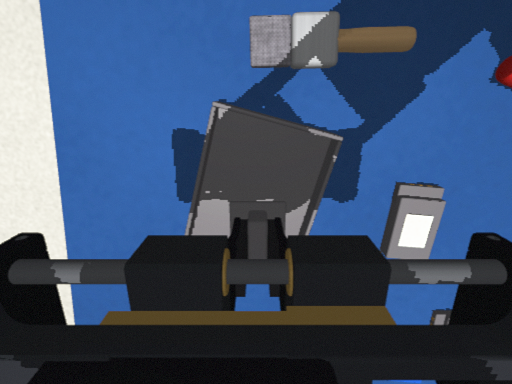

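The picture shows the cover held at (258,235), with the tray at (260,170) around it. Lowering.

step_arm --pt "-0.37 0.23 2.5 0 0 0" --pt "0 0 3 0 0 0" --pt "0 0 2.5 0 0 0" --pt "0 0 1.3 0 0 0" --pt "0 0 0.3 0 0 0" --pt "0 0 0.2 0 0 0" --pt "0 0 0.1 0 0 0" --pt "0 0 0 0 0 0"

```text
t: 6.88
eef_pos: [498.7, -269.7, 39.5]
orientation: [-180.0, 0.0, -173.5]
wrist_force: [-1.4, 0.9, -0.5]
opening: 11.8
finger_force: 12.0
```

step_arm --pt "0 0 0.15 0 0 0" --pt "0 0 0.15 0 0 0" --pt "0 0 0 0 0 0"

```text
t: 7.25
eef_pos: [498.3, -269.4, 35.8]
orientation: [180.0, -0.0, -173.5]
wrist_force: [0.0, 0.8, -1.0]
opening: 11.8
finger_force: 12.0
```

step_arm --pt "0 0 0.1 0 0 0" --pt "0 0 0.1 0 0 0" --pt "0 0 0 0 0 0"

```text
t: 7.62
eef_pos: [498.4, -269.5, 34.4]
orientation: [-180.0, 0.0, -173.5]
wrist_force: [-0.9, -0.0, 3.6]
opening: 11.9
finger_force: 12.0
```

step_arm --pt "0 0 0 0 0 0" --pt "0 0 0 0 0 0" --pt "0 0 0 0 0 0" --pt "0 0 -0.5 0 0 0" --pt "0 0 -2 0 0 0" --pt "0 0 -4 0 0 0" --pt "0 0 -5 0 0 0" --pt "0 0 -4.5 0 0 0" --pt "0 0 0 0 0 0" --fingers 4

```text
t: 8.75
eef_pos: [500.5, -271.1, 198.2]
orientation: [-179.6, 0.4, -173.5]
wrist_force: [0.2, -0.3, -0.6]
opening: 40.0
finger_force: 0.0
```

```bash
python3 - <<'E'
from h import *
togo([643,-10,195],[180,0,97.4])
togo([643,-11,195],[180,0,186.5])
E
```

```text
turn [-2.000e-02  6.000e-01  8.913e+01] shift cm [24.06 17.5   0.32]
turn [-0.39  0.38  0.03] shift cm [-17.1   24.23   0.32]
```

step_arm --pt "0 0 0 0 0 9.9" --pt "0 0 0 0 0 9.9" --pt "0 0 0 0 0 9.9" --pt "0 0 0 0 0 9.9" --pt "0 0 0 0 0 9.9" --pt "0 0 0 0 0 9.9" --pt "0 0 0 0 0 9.9" --pt "0 0 0 0 0 9.9" --pt "0 0 0 0 0 9.9" --fingers 6

```text
t: 9.88
eef_pos: [497.6, -268.9, 192.6]
orientation: [-179.9, -0.1, 97.1]
wrist_force: [-0.6, -0.4, -0.0]
opening: 59.9
finger_force: 0.0
```

step_arm --pt "3.6 3.5 0 0 0 0" --pt "3.6 3.5 0 0 0 0" --pt "3.6 3.5 0 0 0 0" --pt "3.6 3.5 0 0 0 0" --pt "3.6 3.5 0 0 0 0" --pt "0 0 0 0 0 0" --pt "0 0 0 0 0 0"

```text
t: 10.75
eef_pos: [647.6, -68.2, 192.6]
orientation: [-179.8, -0.0, 97.5]
wrist_force: [0.1, 0.3, -0.6]
opening: 60.2
finger_force: 0.0
```

```bash
python3 - <<'E'
from h import *
c=cam("wrist"); im,d=ctrl.read_camera("wrist"); np.savez("w3",im=im,d=d,K=c[0],R=c[1],t=c[2])
cv2.imwrite("pics/w3.png",cv2.resize(im,(800,600)))
print(proj(c,[643,-11,17]),proj(c,[505,71,17]))
P=cloud(c,d);Z=P[...,2]
hsv=cv2.cvtColor(im,cv2.COLOR_BGR2HSV); 
for ctr in([643,-11],[505,71]):
    m=(np.hypot(P[...,0]-ctr[0],P[...,1]-ctr[1])<46)&(Z>14)&(Z<26)
    q=P[m]; print(len(q),cv2.minAreaRect(q[:,:2].astype(np.float32)))
    m2=(np.hypot(P[...,0]-ctr[0],P[...,1]-ctr[1])<46)&(Z>9)&(Z<14.5); print("low",m2.sum(),P[m2].mean(0) if m2.any() else "")
    print(np.histogram(Z[np.hypot(P[...,0]-ctr[0],P[...,1]-ctr[1])<46],bins=np.arange(0,26,2)))
E
```

```text
[[260.1136893  123.46855937]] [[137.61547409  24.86119376]]
1689 ((645.0106811523438, -3.679250717163086), (37.95986557006836, 56.225975036621094), 6.12021017074585)
low 274 [647.64568318 -36.09552432  12.14974494]
(array([   2, 1211, 1701,   19,    1,  109,  163,    6,  626, 1038,   19,
          0]), array([ 0,  2,  4,  6,  8, 10, 12, 14, 16, 18, 20, 22, 24]))
2465 ((507.2388916015625, 73.36697387695312), (66.27217102050781, 39.09674072265625), 50.251895904541016)
low 125 [522.76136791  62.8424595   11.75237427]
(array([   6, 1040, 1653,   69,   46,   51,   44,   62,  923, 1447,   33,
          0]), array([ 0,  2,  4,  6,  8, 10, 12, 14, 16, 18, 20, 22, 24]))
```

View pics/w3.png

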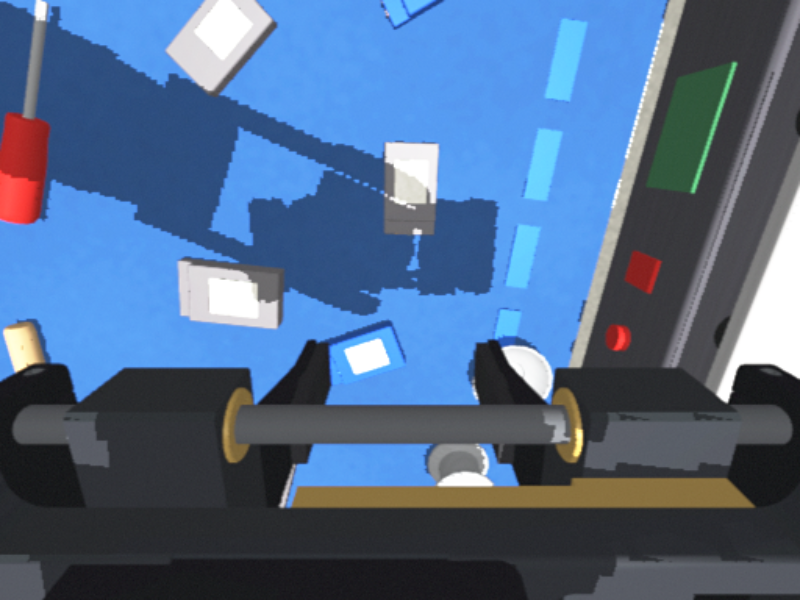

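The wrist view settles it. The grey pack at (410,190) has its step and thinner nose at the bottom (410,225), pointing to world -y, so this is the one. The grey pack at (220,40) is plain, the one at (232,292) is the big one, and the blue ones stay put.

```bash
python3 - <<'E'
from h import *
togo([645.1,-4.2,24.5],[180,0,95.8])
E
```

```text
turn [-0.14 -0.03  1.59] shift cm [ 6.46  0.41 16.84]
```

step_arm --pt "0 0 0 0 0 1.6" --pt "2.2 0.14 0 0 0 0" --pt "2.2 0.14 2 0 0 0" --pt "2.06 0.13 4 0 0 0" --pt "0 0 4 0 0 0" --pt "0 0 3 0 0 0" --pt "0 0 1 0 0 0" --pt "0 0 0 0 0 0" --pt "0 0 0 0 0 0"

```text
t: 11.92
eef_pos: [647.3, -3.8, 55.5]
orientation: [179.8, 0.0, 95.8]
wrist_force: [-0.0, 0.2, 0.3]
opening: 59.7
finger_force: 0.0
```

```bash
python3 - <<'E'
from h import *
togo([645.1,-4.2,24.5],[180,0,95.8])
E
```

```text
turn [0.16 0.04 0.01] shift cm [-0.02 -0.22  3.1 ]
```

step_arm --pt "0 -0.2 1.2 0 0 0" --pt "0 0 1.1 0 0 0" --pt "0 0 0.6 0 0 0" --pt "0 0 0.2 0 0 0" --pt "0 0 0 0 0 0"

```text
t: 12.55
eef_pos: [644.3, -3.9, 22.9]
orientation: [180.0, 0.0, 95.8]
wrist_force: [-0.2, 0.8, -0.3]
opening: 60.2
finger_force: 0.0
```

step_arm --pt "0 0 0 0 0 0" --pt "0 0 0 0 0 0" --pt "0 0 0 0 0 0" --pt "0 0 0 0 0 0" --fingers 3 --grip_force 40

```text
t: 13.05
eef_pos: [644.4, -4.0, 23.0]
orientation: [180.0, 0.0, 95.8]
wrist_force: [0.3, 0.4, -0.9]
opening: 37.6
finger_force: 40.0
```

step_arm --pt "0 0 -0.4 0 0 0" --pt "0 0 -2 0 0 0" --pt "0 0 -4 0 0 0" --pt "0 0 -5 0 0 0" --pt "0 0 -4 0 0 0" --pt "0 0 -1.5 0 0 0" --pt "0 0 0 0 0 0"

```text
t: 13.92
eef_pos: [644.5, -4.0, 193.2]
orientation: [179.9, 0.0, 95.8]
wrist_force: [0.8, 1.1, -1.4]
opening: 37.7
finger_force: 40.0
```

step_arm --pt "0 0 0 0 0 9.9" --pt "0 0 0 0 0 9.9" --pt "0 0 0 0 0 9.9" --pt "0 0 0 0 0 9.9" --pt "0 0 0 0 0 9.9" --pt "0 0 0 0 0 9.9" --pt "0 0 0 0 0 9.9" --pt "0 0 0 0 0 9.9" --pt "0 0 0 0 0 10.1" --pt "0 0 0 0 0 0"

```text
t: 15.18
eef_pos: [642.9, -3.8, 189.5]
orientation: [-179.9, 0.3, 6.6]
wrist_force: [0.1, -0.1, -1.0]
opening: 37.7
finger_force: 40.0
```

```bash
cat >> h.py <<'E'
BAY=np.array([506.5,268.4,48.0]); YAW=6.5
def tcp(xn,th,zn=0.0,y=0.0,s=38.2,w=20.0):
    """TCP position (world) and rotation with the nose's bottom edge at (xn,zn) in the bay, tail tilted up th deg"""
    t=np.radians(th); b=R.from_euler("z",YAW,degrees=True)
    p=np.array([xn+s*np.cos(t)-w*np.sin(t),y,zn+s*np.sin(t)+w*np.cos(t)])
    return BAY+b.apply(p), b*R.from_euler("y",-th,degrees=True)*R.from_euler("x",180,degrees=True)
def legs(poses,start=None):
    """tool-frame increments (cm,deg) from the present pose through the poses"""
    s=ctrl.observe(); p,r=(s["eef_pos"],R.from_euler("xyz",s["orientation"],degrees=True)) if start is None else start
    for P1,R1 in poses:
        print("shift",(r.inv().apply(P1-p)/10).round(2),"turn",(r.inv()*R1).as_rotvec(degrees=True).round(2)); p,r=P1,R1
E
python3 - <<'E'
from h import *
P,Rr=tcp(-23.5,0,60); print(P,ctrl.observe()["eef_pos"])
legs([(P,Rr),tcp(-23.5,30,60),tcp(-23.5,30,25)])
E
```

```text
[521.10550628 270.06408724 128.        ] [642.85498431  -3.758048   189.52284078]
shift [ -8.91 -28.6    6.23] turn [-0.08  0.26  0.13]
shift [-1.51  0.   -1.64] turn [ 0. 30.  0.]
shift [-1.75 -0.    3.03] turn [0. 0. 0.]
```

step_arm --pt "-0.9 -2.9 0 0 0 0" --pt "-1.5 -4.8 0 0 0 0" --pt "-1.6 -5.1 0 0 0 0" --pt "-1.6 -5.1 0 0 0 0" --pt "-1.6 -5.1 1 0 0 0" --pt "-1.2 -3.8 2.5 0 0 0" --pt "-0.5 -1.8 2.5 0 0 0" --pt "0 0 0 0 0 0" --pt "0 0 0 0 0 0"

```text
t: 16.3
eef_pos: [524.0, 269.6, 132.0]
orientation: [180.0, -0.0, 6.6]
wrist_force: [0.3, 0.1, -0.8]
opening: 37.4
finger_force: 40.0
```

step_arm --pt "0 0 -0.4 0 7.5 0" --pt "0 0 -0.4 0 7.5 0" --pt "0 0 -0.4 0 7.5 0" --pt "0 0 -0.4 0 7.5 0" --pt "0 0 0 0 0 0" --pt "0 0 0 0 0 0"

```text
t: 17.05
eef_pos: [525.8, 263.5, 146.9]
orientation: [178.8, -27.0, 6.2]
wrist_force: [-0.2, -0.0, -0.5]
opening: 37.5
finger_force: 40.0
```

```bash
python3 - <<'E'
from h import *
legs([tcp(-23.5,30,25),tcp(-23.5,30,5)])
for n in("scene","wrist"):
    c=cam(n); im,d=ctrl.read_camera(n)
    if n=="scene":
        u,v=proj(c,[*BAY])[0].astype(int); a=im[v-55:v+35,u-60:u+60]
    else: b=cv2.resize(im,(400,300))
cv2.imwrite("pics/s4.png",np.hstack([cv2.resize(a,(400,300),interpolation=cv2.INTER_CUBIC),b]))
E
```

```text
shift [-3.4  -0.75  2.47] turn [ 1.31  3.05 -0.2 ]
shift [-1.   -0.    1.73] turn [0. 0. 0.]
```

View pics/s4.png

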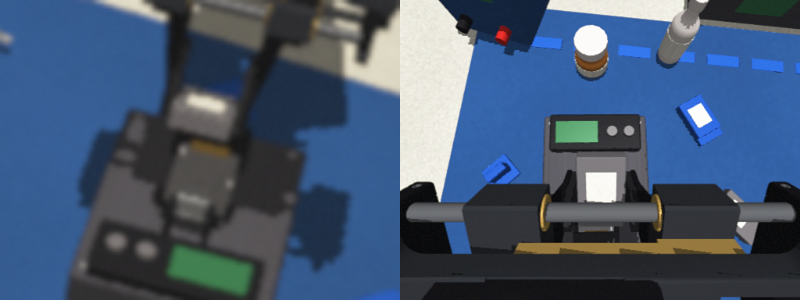

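The scene crop (left) shows the pack held tilted with its nose above the bay. The wrist view (right) shows it in line with the housing. Correcting the small drift before descending.

step_arm --pt "0 0 0 0.65 1.5 -0.1" --pt "0 0 0 0.65 1.5 -0.1" --pt "-1 -0.3 0.6 0 0 0" --pt "-1 -0.3 0.6 0 0 0" --pt "0 0 0 0 0 0" --pt "0 0 0 0 0 0"

```text
t: 17.9
eef_pos: [513.7, 268.6, 127.1]
orientation: [-179.9, -29.8, 6.4]
wrist_force: [0.2, 0.8, -0.9]
opening: 37.5
finger_force: 40.0
```

```bash
python3 - <<'E'
from h import *
legs([tcp(-23.5,30,25),tcp(-23.5,30,5)])
E
```

```text
shift [-1.54 -0.05  1.15] turn [-0.01  0.21 -0.1 ]
shift [-1.   -0.    1.73] turn [0. 0. 0.]
```

```bash
python3 - <<'E'
from h import *
legs([tcp(-21.5,30,15),tcp(-21.5,30,4),tcp(-21.5,30,0.5)])
E
```

```text
shift [-1.86 -0.05  2.12] turn [-0.01  0.21 -0.1 ]
shift [-0.55 -0.    0.95] turn [0. 0. 0.]
shift [-0.18 -0.    0.3 ] turn [0. 0. 0.]
```

step_arm --pt "-0.6 -0.05 0.7 0 0.2 -0.1" --pt "-0.6 0 0.7 0 0 0" --pt "-0.66 0 0.72 0 0 0" --pt "-0.3 0 0.5 0 0 0" --pt "-0.25 0 0.45 0 0 0" --pt "0 0 0 0 0 0" --pt "0 0 0 0 0 0"

```text
t: 18.77
eef_pos: [516.9, 271.0, 103.5]
orientation: [-179.9, -28.2, 6.9]
wrist_force: [-0.2, -0.2, -0.3]
opening: 37.6
finger_force: 40.0
```

```bash
python3 - <<'E'
from h import *
legs([tcp(-21.5,30,0.5),tcp(-25,30,0.5),tcp(-29,30,0.5)])
E
```

```text
shift [-1.68  0.14  1.2 ] turn [-0.24  1.83  0.32]
shift [-0.3   0.   -0.18] turn [0. 0. 0.]
shift [-0.35 -0.   -0.2 ] turn [0. 0. 0.]
```

```bash
python3 - <<'E'
from h import *
s=ctrl.observe(); print(s["qpos"].round(1),s["qd"].round(2),s["eef_pos"],s["orientation"])
E
```

```text
[ 19.7  35.8 113.5 -62.4   6.7 163.5] [ 0.02 -0.25 -0.09 -0.06  0.   -0.04] [516.93120678 271.04756788 103.45414297] [-179.93694033  -28.17237478    6.86608867]
```

step_arm --pt "0 0 0 0 0 0" --pt "0 0 0 0 0 0"

```text
t: 19.02
eef_pos: [516.9, 271.1, 103.6]
orientation: [-179.9, -28.2, 6.9]
wrist_force: [-0.5, 0.2, -1.2]
opening: 37.5
finger_force: 40.0
```

```bash
python3 - <<'E'
from h import *
s=ctrl.observe(); print(s["qpos"].round(1),s["qd"].round(2),s["eef_pos"],s["orientation"])
E
```

```text
[ 19.7  35.8 113.5 -62.4   6.7 163.5] [-0.06  0.   -0.04 -0.08  0.06  0.01] [516.9394746  271.06550764 103.58153977] [-179.93753568  -28.18347385    6.87110991]
```

The arm is near a wrist singularity at 30° of tilt (joint 5 ≈ 7°, joint 6 at its limit). I'll go in at 22° instead. The catch geometry still allows that.

```bash
python3 - <<'E'
from h import *
P,r=tcp(-22,22,35)
legs([(P,r),tcp(-23.5,22,15),tcp(-23.5,22,6)])
E
```

```text
shift [ 0.16  0.14 -1.31] turn [-0.22 -6.18  0.34]
shift [-0.89 -0.    1.8 ] turn [0. 0. 0.]
shift [-0.34 -0.    0.83] turn [0. 0. 0.]
```

step_arm --pt "0 0 -0.4 0 -1.5 0.1" --pt "0 0.1 -0.5 0 -1.5 0.1" --pt "0 0 -0.4 -0.2 -1.6 0.1" --pt "0 0 0 0 -1.6 0" --pt "0 0 0 0 0 0" --pt "0 0 0 0 0 0"

```text
t: 19.77
eef_pos: [511.6, 268.8, 114.3]
orientation: [179.9, -22.3, 6.6]
wrist_force: [-0.1, -0.1, -0.1]
opening: 37.6
finger_force: 40.0
```

```bash
python3 - <<'E'
from h import *
s=ctrl.observe(); print(s["qpos"].round(1),s["eef_pos"],s["orientation"])
legs([tcp(-22,22,35),tcp(-23.5,22,15),tcp(-23.5,22,6)])
E
```

```text
[ 19.1  33.8 110.1 -18.9  15.1 119.9] [511.554446   268.78743198 114.26148814] [179.88013879 -22.30152795   6.55749507]
shift [ 0.14 -0.02 -0.11] turn [ 0.1  -0.3   0.05]
shift [-0.89 -0.    1.8 ] turn [0. 0. 0.]
shift [-0.34 -0.    0.83] turn [0. 0. 0.]
```

step_arm --pt "-0.1 0 0.5 0 0 0" --pt "-0.3 0 0.6 0 0 0" --pt "-0.35 0 0.6 0 0 0" --pt "-0.2 0 0.45 0 0 0" --pt "-0.14 0 0.37 0 0 0" --pt "0 0 0 0 0 0" --pt "0 0 0 0 0 0"

```text
t: 20.65
eef_pos: [511.1, 268.6, 86.8]
orientation: [179.9, -22.3, 6.6]
wrist_force: [-0.5, -1.5, -1.0]
opening: 37.8
finger_force: 40.0
```

```bash
python3 - <<'E'
from h import *
s=ctrl.observe(); print(s["qpos"].round(1),s["orientation"])
legs([tcp(-23.5,22,6),tcp(-24,22,3),tcp(-26.5,22,2),tcp(-29,22,1),tcp(-31,20,.5)])
c=cam("scene"); im,d=ctrl.read_camera("scene")
u,v=proj(c,[*BAY])[0].astype(int); cv2.imwrite("pics/s5.png",cv2.resize(im[v-45:v+30,u-50:u+50],(800,600),interpolation=cv2.INTER_CUBIC))
E
```

```text
[ 19.1  36.9 110.9 -25.2  11.4 126.3] [179.86979784 -22.26426545   6.55568107]
shift [-0.01 -0.03 -0.01] turn [ 0.11 -0.26  0.05]
shift [-0.16 -0.    0.26] turn [0. 0. 0.]
shift [-0.27  0.   -0.  ] turn [0. 0. 0.]
shift [-0.27  0.   -0.  ] turn [0. 0. 0.]
shift [-0.14  0.    0.11] turn [ 0. -2. -0.]
```

View pics/s5.png

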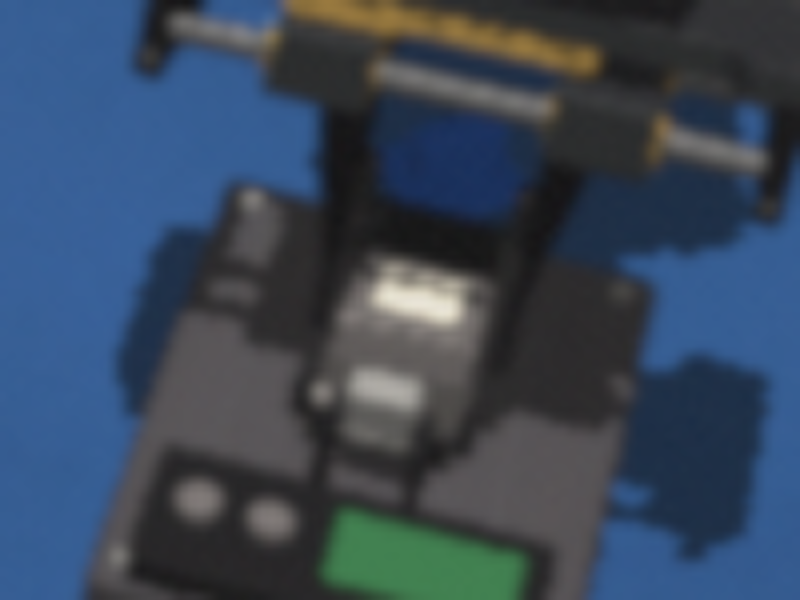

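The crop shows the pack (410,310) tilted between the fingers. Its tail is just behind the catch (385,400) and it is in line with the cheeks. Next the nose goes down and under the lip.

step_arm --pt "-0.08 0 0.13 0 0 0" --pt "-0.09 0 0.13 0 0 0" --pt "0 0 0 0 0 0"

```text
t: 21.08
eef_pos: [511.1, 268.6, 84.2]
orientation: [179.9, -22.4, 6.5]
wrist_force: [-1.0, -2.7, 1.5]
opening: 37.8
finger_force: 40.0
```

step_arm --pt "-0.13 0 0 0 0 0" --pt "-0.14 0 0 0 0 0" --pt "0 0 0 0 0 0"

```text
t: 21.45
eef_pos: [509.2, 268.4, 83.1]
orientation: [179.9, -22.4, 6.5]
wrist_force: [2.3, -5.3, 1.3]
opening: 37.7
finger_force: 40.0
```

step_arm --pt "-0.13 0 0 0 0 0" --pt "-0.14 0 0 0 0 0" --pt "0 0 0 0 0 0"

```text
t: 21.82
eef_pos: [508.4, 268.4, 82.9]
orientation: [179.9, -22.6, 6.5]
wrist_force: [4.7, -6.4, 2.3]
opening: 37.5
finger_force: 40.0
```

```bash
python3 - <<'E'
from h import *
legs([tcp(-29,22,1),tcp(-31,20,.5),tcp(-31.5,18,0.3)])
E
```

```text
shift [-0.31 -0.03 -0.02] turn [ 0.04 -0.57  0.03]
shift [-0.14  0.    0.11] turn [ 0. -2. -0.]
shift [ 0.01 -0.    0.14] turn [ 0. -2. -0.]
```

The side force shows the nose rubbing the +y cheek, so I'll ease it over.

step_arm --pt "0 0.08 0 0 0 0" --pt "0 0.08 0 0 0 0" --pt "0 0 0 0 0 0"

```text
t: 22.2
eef_pos: [506.3, 267.2, 81.9]
orientation: [180.0, -22.4, 6.6]
wrist_force: [1.4, 0.9, 0.1]
opening: 37.7
finger_force: 40.0
```

```bash
python3 - <<'E'
from h import *
s=ctrl.observe(); print(s["wrist_force"],s["torque"])
legs([tcp(-29,22,1),tcp(-31,20,.5),tcp(-31.5,18,0.3)])
E
```

```text
[1.41140868 0.87626151 0.14459231] [ 0.06075527 -0.01748308  0.055063  ]
shift [-0.07 -0.12 -0.02] turn [ 0.02 -0.38  0.05]
shift [-0.14  0.    0.11] turn [ 0. -2. -0.]
shift [ 0.01 -0.    0.14] turn [ 0. -2. -0.]
```

```bash
sed -i 's/268.4,48.0/268.5-1.5,48.0/' h.py; python3 - <<'E'
from h import *
legs([tcp(-30,21.5,.7),tcp(-31.5,19.5,.3),tcp(-31.7,17,0.2),tcp(-32,14.5,0)])
E
```

```text
shift [-0.17  0.02 -0.01] turn [ 0.02 -0.88  0.05]
shift [-0.09  0.    0.12] turn [ 0. -2. -0.]
shift [0.06 0.   0.17] turn [ 0.  -2.5 -0. ]
shift [ 0.05 -0.    0.18] turn [-0.  -2.5  0. ]
```

step_arm --pt "-0.17 0.02 0 0 -0.9 0" --pt "0 0 0 0 0 0" --pt "-0.09 0 0.12 0 -2 0" --pt "0 0 0 0 0 0" --pt "0 0 0 0 0 0"

```text
t: 22.82
eef_pos: [504.7, 266.5, 80.0]
orientation: [179.9, -19.5, 6.5]
wrist_force: [4.6, 1.0, -1.5]
opening: 37.4
finger_force: 40.0
```

```bash
python3 - <<'E'
from h import *
legs([tcp(-31.5,19.5,.3),tcp(-31.7,17,0.2),tcp(-32,14.5,0)])
E
```

```text
shift [-0.03 -0.03 -0.  ] turn [ 0.05 -0.04  0.04]
shift [0.06 0.   0.17] turn [ 0.  -2.5 -0. ]
shift [ 0.05 -0.    0.18] turn [-0.  -2.5  0. ]
```

step_arm --pt "0.06 0 0.17 0 -2.5 0" --pt "0 0 0 0 0 0" --pt "0 0 0 0 0 0"

```text
t: 23.2
eef_pos: [505.7, 266.5, 78.6]
orientation: [179.9, -17.1, 6.5]
wrist_force: [5.7, 0.5, 0.4]
opening: 37.5
finger_force: 40.0
```

step_arm --pt "0.05 0 0.18 0 -2.5 0" --pt "0 0 0 0 0 0" --pt "0 0 0 0 0 0"

```text
t: 23.58
eef_pos: [506.7, 266.5, 77.0]
orientation: [179.9, -14.6, 6.5]
wrist_force: [5.4, 1.0, 0.7]
opening: 38.1
finger_force: 40.0
```

```bash
python3 - <<'E'
from h import *
legs([tcp(-32,14.5,0),tcp(-32.3,11,0),tcp(-32.6,7.5,0),tcp(-33,3.5,0),tcp(-33,-.5,0)])
E
```

```text
shift [-0.02 -0.05  0.01] turn [ 0.08 -0.06  0.04]
shift [0.09 0.   0.23] turn [ 0.  -3.5 -0. ]
shift [ 0.09 -0.    0.23] turn [-0.  -3.5 -0. ]
shift [0.09 0.   0.27] turn [ 0. -4. -0.]
shift [0.13 0.   0.27] turn [ 0. -4. -0.]
```

step_arm --pt "0.1 0 0 0 0 0" --pt "0 0 0 0 0 0"

```text
t: 23.82
eef_pos: [506.8, 266.5, 77.0]
orientation: [179.9, -14.4, 6.5]
wrist_force: [4.2, 1.5, 0.7]
opening: 37.4
finger_force: 40.0
```

step_arm --pt "0.05 0 0.11 0 -1.7 0" --pt "0.05 0 0.12 0 -1.8 0" --pt "0 0 0 0 0 0" --pt "0 0 0 0 0 0"

```text
t: 24.32
eef_pos: [508.1, 266.6, 74.8]
orientation: [179.9, -10.9, 6.5]
wrist_force: [4.1, 1.6, 0.9]
opening: 37.9
finger_force: 40.0
```

```bash
sed -i 's/506.5,268/507.5,268/' h.py; python3 - <<'E'
from h import *
print(ctrl.observe()["torque"])
legs([tcp(-32.3,11,0),tcp(-32.6,7.5,0),tcp(-33,3.5,0),tcp(-33,-.5,0)])
c=cam("scene"); im,d=ctrl.read_camera("scene")
u,v=proj(c,[*BAY])[0].astype(int); cv2.imwrite("pics/s6.png",cv2.resize(im[v-45:v+30,u-50:u+50],(800,600),interpolation=cv2.INTER_CUBIC))
E
```

```text
[ 0.1386219  -0.3344811  -0.04607243]
shift [ 0.08 -0.05  0.01] turn [0.1  0.1  0.03]
shift [ 0.09 -0.    0.23] turn [-0.  -3.5 -0. ]
shift [0.09 0.   0.27] turn [ 0. -4. -0.]
shift [0.13 0.   0.27] turn [ 0. -4. -0.]
```

step_arm --pt "0.08 0 0.12 0 -1.7 0" --pt "0.09 0 0.12 0 -1.8 0" --pt "0 0 0 0 0 0" --pt "0 0 0 0 0 0"

```text
t: 24.88
eef_pos: [509.8, 266.7, 72.6]
orientation: [179.9, -7.4, 6.5]
wrist_force: [2.5, 0.0, 0.6]
opening: 37.5
finger_force: 40.0
```

step_arm --pt "0.05 0 0.13 0 -2 0" --pt "0.05 0 0.14 0 -2 0" --pt "0 0 0 0 0 0" --pt "0 0 0 0 0 0"

```text
t: 25.38
eef_pos: [511.2, 266.8, 70.2]
orientation: [179.9, -3.4, 6.5]
wrist_force: [1.4, 0.9, -1.0]
opening: 37.6
finger_force: 40.0
```

```bash
python3 - <<'E'
from h import *
print(ctrl.observe()["torque"])
legs([tcp(-33,3.5,0),tcp(-33,-.5,0)])
E
```

```text
[ 0.12945944 -0.0421189  -0.06789334]
shift [ 0.02 -0.06 -0.01] turn [0.11 0.12 0.02]
shift [0.13 0.   0.27] turn [ 0. -4. -0.]
```

step_arm --pt "0.06 0 0.13 0 -1.8 0" --pt "0.05 0 0.13 0 -1.7 0" --pt "0 0 0 0 0 0" --pt "0 0 0 0 0 0"

```text
t: 25.88
eef_pos: [513.2, 267.1, 68.0]
orientation: [179.9, 0.0, 6.5]
wrist_force: [3.0, -0.4, 1.3]
opening: 37.4
finger_force: 40.0
```

step_arm --pt "0 0 0.1 0 -0.5 0" --pt "0 0 0.1 0 0 0" --pt "0 0 0 0 0 0"

```text
t: 26.25
eef_pos: [513.3, 267.1, 67.9]
orientation: [179.9, 0.5, 6.5]
wrist_force: [0.1, -1.9, 13.9]
opening: 37.6
finger_force: 40.0
```

```bash
python3 - <<'E'
from h import *
s=ctrl.observe();print(s["torque"],s["wrist_force"])
legs([tcp(-33,0,0)])
c=cam("top"); im,d=ctrl.read_camera("top"); P=cloud(c,d)
for x in range(-36,48,6):
    uv=proj(c,(BAY+R.from_euler("z",YAW,degrees=True).apply([x,0,14]))[None])[0].round().astype(int); print(x,(P[uv[1],uv[0]][2]-49).round(1),end="; ")
E
```

```text
[-0.19804413  0.21184804  0.00868256] [ 0.10823066 -1.87111152 13.87231546]
shift [-0.06 -0.06 -0.01] turn [0.11 0.51 0.03]
-36 16.0; -30 13.7; -24 14.9; -18 87.6; -12 12.3; -6 112.6; 0 13.3; 6 13.4; 12 14.8; 18 11.5; 24 13.2; 30 22.9; 36 95.8; 42 113.9;
```

step_arm --pt "0 0 0.05 0 -1 0" --pt "0 0 0 0 0 0" --pt "0 0 0 0 0 0"

```text
t: 26.68
eef_pos: [513.5, 267.1, 67.9]
orientation: [179.9, 1.5, 6.5]
wrist_force: [-2.1, -1.9, 16.1]
opening: 37.7
finger_force: 40.0
```

step_arm --pt "0 0 -0.15 0 1 0" --pt "0 0 0 0 0 0" --pt "0 0 0 0 0 0" --pt "0 0 0 0 0 0" --fingers 5.5 --grip_force 10

```text
t: 27.18
eef_pos: [512.3, 265.6, 67.5]
orientation: [179.8, 0.7, 6.6]
wrist_force: [-0.1, -6.1, 9.3]
opening: 54.7
finger_force: 4.9
```

step_arm --pt "0 0 -0.3 0 0 0" --pt "0 0 -1 0 0 0" --pt "0 0 -3 0 0 0" --pt "0 0 -4 0 0 0" --pt "0 0 -4 0 0 0" --pt "-4 0 -2 0 0 0" --pt "-3 0 0 0 0 0" --pt "0 0 0 0 0 0" --pt "0 0 0 0 0 0"

```text
t: 28.3
eef_pos: [445.9, 260.0, 210.7]
orientation: [179.9, 0.5, 6.5]
wrist_force: [-0.5, -0.4, 0.5]
opening: 54.9
finger_force: 0.0
```

```bash
python3 - <<'E'
from h import *
c=cam("wrist"); im,d=ctrl.read_camera("wrist"); P=cloud(c,d)
b=R.from_euler("z",YAW,degrees=True)
for y in(0,13):
  for x in range(-42,48,3):
    u,v=proj(c,(BAY+b.apply([x,y,14]))[None])[0].round().astype(int)
    if 0<=v<384: print(x,(P[v,u][2]-49).round(1),end="; ")
  print()
u,v=proj(c,[*BAY])[0].astype(int); print(u,v)
cv2.imwrite("pics/w7.png",cv2.resize(im[max(v-75,0):max(v-75,0)+150,u-100:u+100],(800,600),interpolation=cv2.INTER_CUBIC))
E
```

```text
-42 13.8; -39 15.5; -36 14.6; -33 15.9; -30 15.6; -27 8.6; -24 9.1; -21 13.1; -18 13.6; -15 13.3; -12 14.6; -9 14.1; -6 13.7; -3 14.5; 0 14.0; 3 15.5; 6 15.5; 9 14.5; 12 13.4; 15 13.4; 18 13.8; 21 14.1; 24 13.9; 27 13.7; 30 18.6; 33 23.5; 36 28.9; 39 31.1; 42 32.3; 45 31.3; 
-42 13.4; -39 14.9; -36 14.5; -33 15.3; -30 15.7; -27 9.2; -24 8.2; -21 14.1; -18 13.5; -15 14.9; -12 15.6; -9 14.8; -6 14.1; -3 13.5; 0 14.7; 3 13.8; 6 14.1; 9 14.1; 12 14.2; 15 14.5; 18 14.5; 21 14.2; 24 12.6; 27 12.9; 30 15.2; 33 13.6; 36 13.5; 39 21.7; 42 22.1; 45 23.5; 
258 117
```

View pics/w7.png

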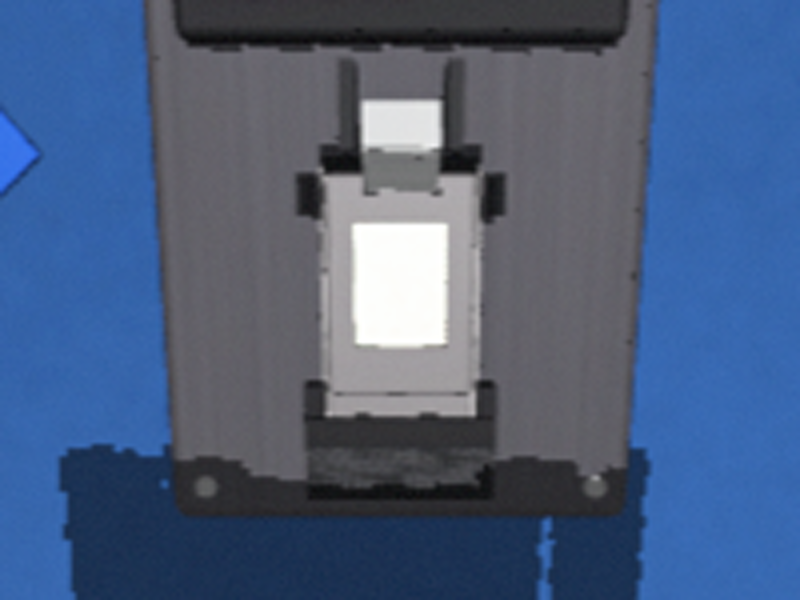

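The crop shows the pack flat in the bay, all of its top at about 14 mm. Its stepped nose is under the lip (400,405), and the catch nose overlaps the tail (400,180). One numeric check of the cover in the tray, then I hand in.

```bash
python3 - <<'E'
from h import *
c=cam("top"); im,d=ctrl.read_camera("top"); P=cloud(c,d); Z=P[...,2]
m=(np.hypot(P[...,0]-498,P[...,1]+270)<35)
q=P[m&(Z>22)&(Z<42)]; print("bar",len(q),q.mean(0).round(1),cv2.minAreaRect(q[:,:2].astype(np.float32)))
q=P[m&(Z>9.7)&(Z<16)]; print("plate",len(q),q.mean(0).round(1),cv2.minAreaRect(q[:,:2].astype(np.float32)))
o=np.load("top.npz")["im"]; df=cv2.absdiff(o,im).max(2)>60
n,l,s,ce=cv2.connectedComponentsWithStats(df.astype(np.uint8)); print([(s[i].tolist()) for i in range(1,n) if s[i,4]>25])
print(ctrl.finish_job())
E
```

```text
bar 69 [ 496.2 -269.2   29.7] ((495.576904296875, -269.9442443847656), (29.44375991821289, 11.692261695861816), 7.935256481170654)
plate 175 [ 496.1 -269.    11.6] ((497.2731628417969, -267.3875732421875), (61.66496276855469, 59.84337615966797), 66.55860137939453)
[[260, 144, 26, 15, 339], [0, 168, 180, 216, 18644], [0, 185, 33, 16, 238], [150, 192, 11, 7, 53], [149, 200, 18, 14, 123], [185, 227, 10, 10, 29], [113, 280, 93, 104, 5492], [4, 358, 12, 26, 264], [63, 375, 8, 9, 58]]
the job is handed in; nothing more can be done
None
```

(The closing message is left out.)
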